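# Free a clamping strap by pressing back its spring bar with a forked tool

### The job

The small wooden block in the steel clamping jig is held down by a sprung strap whose lug is locked by a spring bar. Take the forked tool, set its prongs astride the bar between the jig's clevis and the bar's round collar, and push the collar back with them until the strap springs up; keep your fingers off the bar and collar. Then stand the forked tool upright on the bench beside the jig.

Things in the scene. Friction and masses are not known exactly. Their poses are not given: they have to be found in the camera images.
- fork: Loose forked tool, 0.22 kg, 108 mm tall, standing on two prongs; origin centre of underside, z up. Wooden handle 34 (x) by 26 (y) mm from 60 mm up to the top; steel head 44 x 30 from 50 to 60 up; below, two prongs 50 long, 10 wide, 30 deep in y, the 24 mm gap between them open along y and below. The drift nearby is another tool (round handle, solid round foot, 104 tall).
- jig: Steel clamping jig fixed to the bench; base plate 150 x 167 x 12 mm. Origin on the bench under the strap's lug; x level along the strap to its hinge (105 mm), y along the spring bar from lug to collar, z up. Bar axis at x 0, z 55. Clevis ears on both sides of the lug, the second ends at y 17, 26 wide, 62 tall. Spring barrel from y 98 on, 69 tall.
- spring_bar: The spring bar with its collar, a steel disc 44 mm across, 6 thick. Origin on the bar axis in the collar's face towards the lug, 55 mm above the bench; axes as the jig's: +y is the way to push. The 8 mm bar is bare from y 0 to -50: prongs go in centred near y -25, one on each side of the bar, tips about 22 mm above the bench, which clears base plate and bar.
- bar_travel (a joint): How far the spring bar is pushed back along +y, in m: 0 home (it returns by itself), at most 0.020. The strap comes free at about 0.010; push to about 0.016. Pushing takes 1.5 N at first, 4 N at the end, plus a little friction.
- strap (a joint): Angle of the sprung strap about its hinge, in rad: 0 locked down, 0.9 fully up. Once the bar is clear of its lug it swings up by itself, away from the bar, within about a second; its free end then stands about 160 mm above the bench.
Not all that is in view belongs to the job. What is shaped like the fork but green or purple is not meant.

How it is judged:
On the way:
1. the collar is pushed back by the forked tool (value of joint bar_travel above 0.007 m and contact force between fork and spring_bar above 0.5 N), for 0.05 s.
At the end, for the whole second after the job is handed in: The strap is up (more than 0.6 rad), the spring bar is back home (within 4 mm), and the forked tool stands upright (within 0.15 rad) and at rest on the bench, its prong tips within 6 mm of the bench top (value of joint strap above 0.6 rad and value of joint bar_travel below 0.004 m and height (world z) of fork between -0.01 and 0.006 m and angle between fork's own z axis and vertical below 0.15 rad and linear speed of fork below 0.02 m/s); the robot touches nothing.
It fails at once if the fingers press on the spring bar or its collar (contact force between the fingers and spring_bar above 3 N).
It also fails if it takes over 48 s, if anything falls off the work surface, if the arm or the gripper's body presses on something with over 40 N, if the wrist force passes 120 N, or if a joint passes its speed limit or range.

### The arm

A 6-joint arm with a two-finger parallel gripper is mounted at the origin on the work surface; the furniture and walls round the work are solid. World frame = base frame: x ahead of the robot, y to its left, z up, the work surface at z = 0. Lengths are in m, angles in rad, forces in N, time in s.
With the tool pointing down it reaches from about 0.2 to 0.875 m from the base axis. Payload 3.4 kg.
Tool frame: the origin (TCP) lies midway between the tips of the shut fingers; the grasp point (between the pads) lies 19 mm behind it; z points along the fingers, y is the line along which they close (so a half turn about z gives the same grasp; the last joint's range is limited). The gripper opens to 94 mm and grips with 3 to 60 N. Pads are 16 mm wide; open, the fingers measure 119 mm over their backs; the gripper's body (75 mm by 177 mm) begins 78 mm behind the grasp point.
Start: joints at [1.043, 0.276, 1.505, -0, 1.361, -0.121], TCP at [0.228, 0.528, 0.177] pointing down, gripper open.
Joint ranges: [-2.89, 2.89], [-0.75, 2.08], [0.22, 2.7], [-1.18, 4.32], [0.11, 2.71], [-2.7, 2.7]. Speed limits (rad/s): [2.57, 2.57, 3.14, 3.14, 3.14, 3.14].

### API

Orientations are given as a rotation vector (axis times angle).
In Python, from plant import robot, vision, job, look_for, cut_out gives the robot as it stands.
- The arm moves only by the tool arm_command, never from a script. Its argument "increments" is a list of rows, each an object with "jaw": the opening, from -1 (shut) to 1 (fully open); "delta_pos": the shift along the tool's x, y, z in mm, a list of three; "roll": the turn about the tool's z in rad. A call has 1 to 10 rows; each row shifts and turns the commanded pose from where the row before left it, along the tool's axes as they then stand; what a row does not reach is not made up. A row lasts 1/8 s, in which the tool goes at most 62.5 mm and 10.7 degrees, less where a joint would pass 70% of its speed; a pose out of reach is approached as far as the arm can. A call with a gripper value outside its range is refused whole. The fingers move at their own pace and stop on an object; "squeeze" is the grip in N (left out, the last holds). Time passes only in rows, so rows that do not move let the fingers close. It gives the time, the measured TCP pose, the force, the opening and the grip force at its end, in the units of the state.
- robot.state(): the state, without advancing time (a new reading comes with each control period).
- vision.capture(name): name is "side" or "top"; returns a dict with "frame" (420x560x3 uint8, blue, green, red), "mtx" (3x3 intrinsics, pixels), "R" (3x3) and "t" (3): a world point X has camera coordinates R X + t. Camera axes: x right, y down, z forward; pixel columns grow to the right and rows downward; lengths in m; the calibration is good to about 2 mm. A picture is of the moment at which its call begins. There is no depth.
- job.finish_job(): hands the job in; it is judged then, once.
Trained networks look in a picture, given as the dict that the camera call returned (one of the last four; its "shot" number tells which), for a name from the list of things; names that differ only in an ending like _2 or _b are one class to them, and where a whole thing is asked for, a point or a joint stands for the part that bears it (a point fixed in the world has none). Each returns a list of dicts, best first, with "conf" (0 to 1); they miss things now and then, are a little off and sometimes report something else, mostly with a low value. They report only what shows in the picture. A call takes as long as a camera call. They do not tell look-alikes from the thing itself.
- look_for(picture, name): "position" ([column, row] in pixels, amid what is visible of it).
- cut_out(picture, name): "pixels" (420x560 bool, what is visible of it) and "position" ([column, row] in pixels, amid what is visible of it).
The state is a dict: "time": time; "qpos": joint angles; "qd": joint speeds; "effort": joint torques, N m; "tool_pos": TCP position; "eef_rot": TCP orientation; "force": force on the tool from outside, world axes, zero at the start; "ft_torque": the same for the moment, N m; "grip_width": opening from 0.0 (shut) to 1.0 (fully open); "gripper_force": force on a finger pad.
Only numpy, scipy, OpenCV 4.12 (cv2) and the standard library are available. Lean on these libraries where they do the work, as an engineer would, in place of code of your own. Each camera call takes 0.05 s, during which the arm holds its last target. There are 200 camera calls.

## Working session

There is one attempt and no reset: what is moved stays moved. The work goes in short steps, Python scripts to look and compute and a tool call to move; the robot and the scene stay as the last step left them, time stands still between calls to the robot, and variables do not carry over. Pictures are saved under pics/ and viewed, at most 10 in all, crops included, and the job is handed in when it is done.

Besides the shell and the picture viewer there is one more tool, called by a JSON object that holds its "api" and its "payload". arm_command: Moves the arm, as the interface text tells. Its arguments: {"type":"object","properties":{"increments":{"type":"array","items":{"type":"object","properties":{"jaw":{"type":"number"},"delta_pos":{"type":"array","items":{"type":"number"}},"roll":{"type":"number"}}}},"squeeze":{"type":"number"}},"required":["increments"]}

```bash
mkdir -p pics
cat > h.py <<'E'
from plant import robot, vision, job, look_for, cut_out
import numpy as np, cv2
def ray(p,px):
    d=np.array([px[0],px[1],1.]);d=p["R"].T@np.linalg.solve(p["mtx"],d);return -p["R"].T@p["t"],d
def atz(p,px,z):
    c,d=ray(p,px);return c+d*(z-c[2])/d[2]
def proj(p,X):
    q=(p["R"]@np.atleast_2d(X).T).T+p["t"];q=q@p["mtx"].T;return q[:,:2]/q[:,2:]
E
python3 - <<'E'
from h import *
s=robot.state();print(s)
for n in ("top","side"):
    p=vision.capture(n);cv2.imwrite(f"pics/{n}0.png",p["frame"])
    print(n,(-p["R"].T@p["t"]).round(3))
    for o in ("fork","jig","spring_bar","strap"):
        for r in cut_out(p,o)[:4]: print(o,round(r["conf"],2),np.round(r["position"]),r["pixels"].sum(), atz(p,r["position"],.05).round(3))
E
```

```text
{'time': 0.0, 'qpos': array([ 1.04299934e+00,  2.76559292e-01,  1.50611500e+00,  6.50810999e-06,
        1.36070419e+00, -1.20996166e-01]), 'qd': array([-4.95307850e-04, -7.36169336e-04,  4.94575030e-05, -2.95440781e-05,
       -1.05595968e-03, -5.41974666e-04]), 'effort': array([ 1.51035429e-04, -4.04594636e+01, -2.37223577e+01,  7.02535082e-02,
        3.46608250e-02, -1.16993824e-04]), 'tool_pos': array([0.22719786, 0.52753496, 0.17613238]), 'eef_rot': array([-6.34489913e-01, -3.07626492e+00,  2.65519806e-03]), 'force': array([ 0.13700582,  0.1921584 , -0.1620391 ]), 'ft_torque': array([ 0.03223199, -0.00042932,  0.01288873]), 'gripper_force': 0.0, 'grip_width': 1.0016898439996578}
top [0.44  0.133 0.934]
fork 0.9 [200. 207.] 603 [0.546 0.296 0.05 ]
fork 0.81 [252. 199.] 474 [0.559 0.2   0.05 ]
fork 0.75 [236. 249.] 469 [0.468 0.228 0.05 ]
jig 0.83 [338. 222.] 6376 [0.515 0.041 0.05 ]
spring_bar 0.59 [329. 245.] 337 [0.472 0.058 0.05 ]
strap 0.59 [377. 229.] 969 [ 0.5  -0.03  0.05]
side [0.58  0.929 0.391]
fork 0.9 [278. 216.] 608 [0.571 0.138 0.05 ]
fork 0.76 [330. 236.] 1301 [0.472 0.247 0.05 ]
fork 0.55 [295. 251.] 1159 [0.544 0.304 0.05 ]
jig 0.59 [310. 205.] 1494 [0.497 0.08  0.05 ]
spring_bar 0.5 [321. 197.] 163 [0.463 0.035 0.05 ]
strap 0.55 [300. 182.] 238 [ 0.508 -0.087  0.05 ]
```

View pics/top0.png

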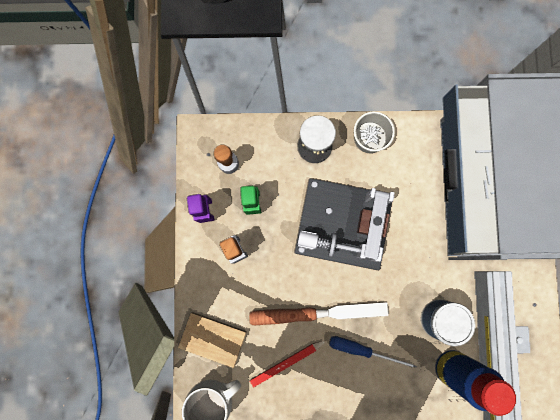

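View pics/side0.png

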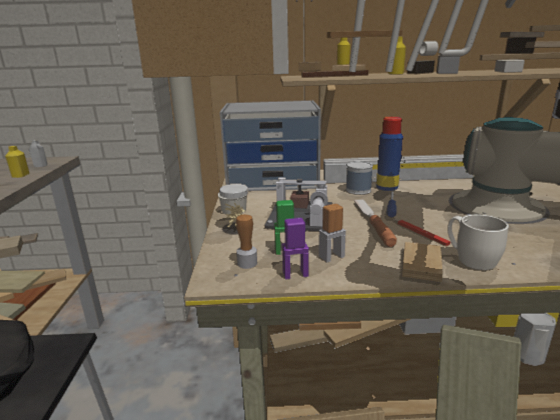

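Top view: the true fork has an orange handle at (232,248). The purple (200,207) and green (250,199) ones are decoys, and the round drift is at (225,157). The jig's bar runs from about (370,255) to the barrel at (308,240), with the collar near (328,245). I'll zoom in.

Run:
```python
from h import *
p=vision.capture("top");q=vision.capture("side")
a=cv2.resize(p["frame"][170:275,205:405],(800,420),interpolation=cv2.INTER_CUBIC)
b=cv2.resize(q["frame"][170:270,265:365],(600,600),interpolation=cv2.INTER_CUBIC)
cv2.imwrite("pics/a.png",a);cv2.imwrite("pics/b.png",b)
```

```text
(no output)
```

View pics/a.png

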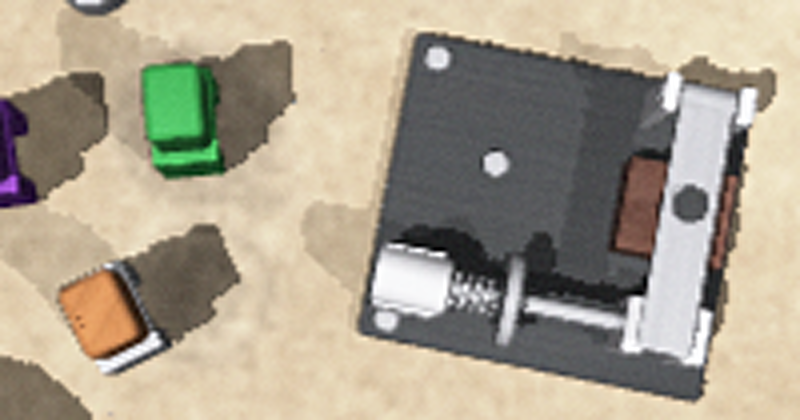

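View pics/b.png

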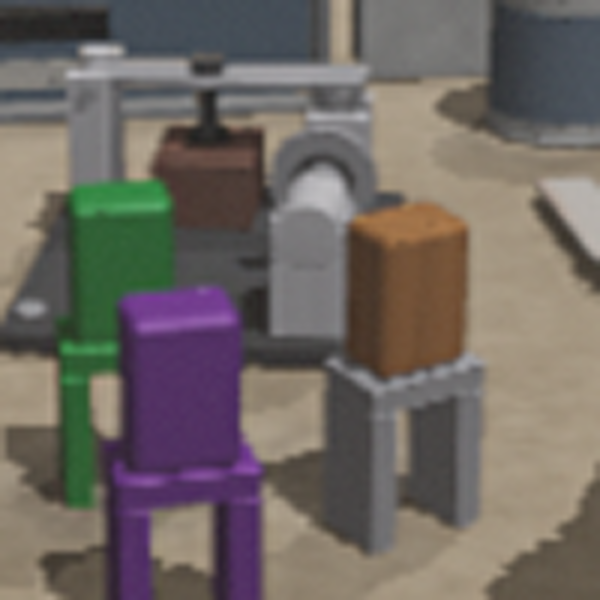

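```bash
cat >> h.py <<'E'
from scipy.optimize import minimize
def box(x0,x1,y0,y1,z0,z1): return np.array([[x,y,z] for x in(x0,x1) for y in(y0,y1) for z in(z0,z1)],float)/1000
FORK=[box(-17,17,-13,13,60,108),box(-22,22,-15,15,50,60),box(-22,-12,-15,15,0,50),box(12,22,-15,15,0,50)]
S=4
def render(p,parts,x,y,a,z=0):
    R=np.array([[np.cos(a),-np.sin(a),0],[np.sin(a),np.cos(a),0],[0,0,1]])
    m=np.zeros((420*S,560*S),np.uint8)
    for b in parts:
        u=(proj(p,b@R.T+[x,y,z])+.5)*S-.5
        cv2.fillConvexPoly(m,cv2.convexHull(np.round(u).astype(np.int32)),1)
    return cv2.resize(m.astype(np.float32),(560,420),interpolation=cv2.INTER_AREA)
def fit(views,parts,x0,yaws,z=0):
    def cost(v):
        return sum(np.abs(render(p,parts,*v,z)-m).sum()/m.sum() for p,m in views)
    best=[]
    for a in yaws:
        s=np.array([[*x0,a]]*4)+np.vstack([np.zeros(3),np.diag([.01,.01,.25])])
        r=minimize(cost,[*x0,a],method="Nelder-Mead",options=dict(initial_simplex=s,xatol=1e-4,fatol=1e-4));best.append((r.fun,r.x))
    return sorted(best,key=lambda t:t[0])
E
cat > m.py <<'E'
from h import *
P=vision.capture("top");Q=vision.capture("side")
def near(p,n,px):
    return min(cut_out(p,n),key=lambda r:np.hypot(*(np.array(r["position"])-px)))["pixels"].astype(np.float32)
mf=near(P,"fork",(234,249));ms=near(Q,"fork",(330,236))
for V in ([(P,mf),(Q,ms)],[(Q,ms)],[(P,mf)]):
    print([(round(c,3),x.round(4)) for c,x in fit(V,FORK,(.465,.228),np.arange(0,3.1,.5))[:3]])
f=lambda x,y:((x+.5)/4-.5+205,(y+.5)/4-.5+170)
g=lambda x,y:((x+.5)/6-.5+265,(y+.5)/6-.5+170)
for nm,pt,z in [("c00",(360,335),.012),("c10",(418,33),.012),("c0-",(700,400),.012),("barR",(618,321),.055),("barL",(527,303),.055),("collar top",(518,262),.055),("collar bot",(505,342),.055),("barrelTopL",(380,243),.055),("strapbot",(668,355),.065),("straptop",(712,88),.07),("ear1",(638,298),.062),("ear1b",(626,347),.062),("ear2b",(697,361),.062)]:
    print(nm,atz(P,f(*pt),z).round(4))
# collar centre by top+side triangulation
print("spring", [ (r["position"],round(r["conf"],2)) for r in look_for(P,"spring_bar")+look_for(Q,"spring_bar")])
E
python3 m.py
```

```text
[(np.float64(0.289), array([0.4686, 0.2348, 3.639 ])), (np.float64(0.291), array([0.4686, 0.2344, 0.5191])), (np.float64(0.291), array([0.4686, 0.2348, 0.5005]))]
[(np.float64(0.073), array([0.4687, 0.238 , 0.5051])), (np.float64(0.074), array([0.4686, 0.2383, 3.6508])), (np.float64(0.074), array([0.4684, 0.2375, 0.5013]))]
[(np.float64(0.205), array([0.4686, 0.2344, 0.5187])), (np.float64(0.207), array([0.4679, 0.2336, 0.4469])), (np.float64(0.209), array([0.469 , 0.2345, 3.6269]))]
c00 [0.4588 0.1214 0.012 ]
c10 [0.6044 0.0907 0.012 ]
c0- [ 0.4256 -0.0395  0.012 ]
barR [0.4624 0.0044 0.055 ]
barL [0.4712 0.0456 0.055 ]
collar top [0.49   0.0492 0.055 ]
collar bot [0.4537 0.0561 0.055 ]
barrelTopL [0.4996 0.112  0.055 ]
strapbot [ 0.4466 -0.016   0.065 ]
straptop [ 0.5666 -0.0395  0.07  ]
ear1 [ 0.4724 -0.0039  0.062 ]
ear1b [0.4505 0.0022 0.062 ]
ear2b [ 0.4438 -0.0295  0.062 ]
spring [([330.4, 241.8], 0.55), ([318.8, 195.5], 0.53)]
```

Fit results:
- **Fork:** at (0.4686, 0.236), yaw 0.51.
- **Jig:** yaw is about -0.205 and the plate sides measure 149 and 164 mm, matching the given size. Ear end plus 50 mm agrees with the measured collar, so the bar gap centre is near (0.4665, 0.0247).

I'll roll and move over the fork.

{"api": "arm_command", "payload": {"increments": [{"jaw": 0.5,"roll": 0.163,"delta_pos": [0,0,0]},{"jaw": 0.5,"roll": 0.163,"delta_pos": [0,0,0]},{"jaw": 0.5,"roll": 0.163,"delta_pos": [0,0,0]},{"jaw": 0.5,"roll": 0.164,"delta_pos": [0,0,0]}], "squeeze": 55}}

```text
time: 1.4
tool_pos: [0.2275, 0.5281, 0.177]
eef_rot: [-1.595, -2.706, -0.0]
force: [-0.4, -0.6, -0.2]
grip_width: 0.749
gripper_force: 0.0
```

{"api": "arm_command", "payload": {"increments": [{"jaw": 0.5,"delta_pos": [-41.4,7.6,0]},{"jaw": 0.5,"delta_pos": [-41.4,7.6,0]},{"jaw": 0.5,"delta_pos": [-41.4,7.6,0]},{"jaw": 0.5,"delta_pos": [-41.4,7.6,0]},{"jaw": 0.5,"delta_pos": [-41.4,7.6,0]},{"jaw": 0.5,"delta_pos": [-41.4,7.6,0]},{"jaw": 0.5,"delta_pos": [-41.4,7.6,0]},{"jaw": 0.5,"delta_pos": [-41.4,7.6,0]},{"jaw": 0.5,"delta_pos": [-41.3,7.6,0]},{"jaw": 0.5,"delta_pos": [0,0,0]}]}}

```text
invalid input at $.increments[0]: expected keys jaw, delta_pos, roll
```

{"api": "arm_command", "payload": {"increments": [{"jaw": 0.5,"roll": 0,"delta_pos": [-41.4,7.6,0]},{"jaw": 0.5,"roll": 0,"delta_pos": [-41.4,7.6,0]},{"jaw": 0.5,"roll": 0,"delta_pos": [-41.4,7.6,0]},{"jaw": 0.5,"roll": 0,"delta_pos": [-41.4,7.6,0]},{"jaw": 0.5,"roll": 0,"delta_pos": [-41.4,7.6,0]},{"jaw": 0.5,"roll": 0,"delta_pos": [-41.4,7.6,0]},{"jaw": 0.5,"roll": 0,"delta_pos": [-41.4,7.6,0]},{"jaw": 0.5,"roll": 0,"delta_pos": [-41.4,7.6,0]},{"jaw": 0.5,"roll": 0,"delta_pos": [-41.3,7.6,0]},{"jaw": 0.5,"roll": 0,"delta_pos": [0,0,0]}]}}

```text
time: 2.65
tool_pos: [0.4711, 0.2347, 0.1769]
eef_rot: [1.593, 2.707, -0.0]
force: [0.1, 0.5, 0.7]
grip_width: 0.751
gripper_force: 0.0
```

{"api": "arm_command", "payload": {"increments": [{"jaw": 0.5,"roll": 0,"delta_pos": [2.3,-1.6,20]},{"jaw": 0.5,"roll": 0,"delta_pos": [0,0,25]},{"jaw": 0.5,"roll": 0,"delta_pos": [0,0,25]},{"jaw": 0.5,"roll": 0,"delta_pos": [0,0,20]},{"jaw": 0.5,"roll": 0,"delta_pos": [0,0,19]},{"jaw": 0.5,"roll": 0,"delta_pos": [0,0,0]},{"jaw": 0.5,"roll": 0,"delta_pos": [0,0,0]}]}}

```text
time: 3.52
tool_pos: [0.467, 0.2386, 0.0687]
eef_rot: [1.587, 2.711, 0.002]
force: [-0.1, -0.0, 1.1]
grip_width: 0.75
gripper_force: 0.0
```

{"api": "arm_command", "payload": {"increments": [{"jaw": -1,"roll": 0,"delta_pos": [0,0,0]},{"jaw": -1,"roll": 0,"delta_pos": [0,0,0]},{"jaw": -1,"roll": 0,"delta_pos": [0,0,0]},{"jaw": -1,"roll": 0,"delta_pos": [0,0,0]},{"jaw": -1,"roll": 0,"delta_pos": [0,0,0]},{"jaw": -1,"roll": 0,"delta_pos": [0,0,0]},{"jaw": -1,"roll": 0,"delta_pos": [0,0,0]}]}}

```text
time: 4.4
tool_pos: [0.4669, 0.2378, 0.0681]
eef_rot: [1.588, 2.711, 0.0]
force: [-0.5, -0.3, 1.7]
grip_width: 0.36
gripper_force: 54.4
```

{"api": "arm_command", "payload": {"increments": [{"jaw": -1,"roll": 0,"delta_pos": [0,0,-20]},{"jaw": -1,"roll": 0,"delta_pos": [0,0,-25]},{"jaw": -1,"roll": 0,"delta_pos": [0,0,-25]},{"jaw": -1,"roll": 0.143,"delta_pos": [0,0,-25]},{"jaw": -1,"roll": 0.143,"delta_pos": [0,0,0]},{"jaw": -1,"roll": 0.143,"delta_pos": [0,0,0]},{"jaw": -1,"roll": 0.143,"delta_pos": [0,0,0]},{"jaw": -1,"roll": 0.143,"delta_pos": [0,0,0]},{"jaw": -1,"roll": 0,"delta_pos": [0,0,0]},{"jaw": -1,"roll": 0,"delta_pos": [0,0,0]}]}}

```text
time: 5.65
tool_pos: [0.4666, 0.2379, 0.1626]
eef_rot: [-2.434, -1.986, 0.001]
force: [-0.1, -0.3, -2.1]
grip_width: 0.357
gripper_force: 54.4
```

```bash
cat > m2.py <<'E'
from h import *
s=robot.state();t=s["tool_pos"];print(t,s["force"])
Q=vision.capture("side");P=vision.capture("top");z=t[2]-.068
for p in (Q,):
    u=proj(p,[t[0],t[1],z+.05])[0]
    for r in cut_out(p,"fork"): print(r["conf"],r["position"],r["pixels"].sum(),u)
    m=min(cut_out(p,"fork"),key=lambda r:np.hypot(*(np.array(r["position"])-u)))["pixels"].astype(np.float32)
    H=FORK[1:]
    # only visible steel part: below z .06
    print([(round(c,3),x.round(4)) for c,x in fit([(p,m)],H,t[:2],[-.35,-.2,0],z)[:2]])
cv2.imwrite("pics/s2.png",cv2.resize(Q["frame"][120:300,220:460],(800,600),interpolation=cv2.INTER_CUBIC))
E
python3 m2.py
```

```text
[0.46659484 0.23785688 0.16261691] [-0.07392068 -0.2940598  -2.08860388]
0.8 [277.6, 216.0] 658 [333.73588402 188.32521287]
0.75 [333.5, 183.1] 1012 [333.73588402 188.32521287]
0.65 [293.5, 248.6] 1164 [333.73588402 188.32521287]
[(np.float64(0.483), array([ 0.4666,  0.2314, -0.2395])), (np.float64(0.496), array([ 0.4673,  0.2337, -0.0845]))]
```

View pics/s2.png

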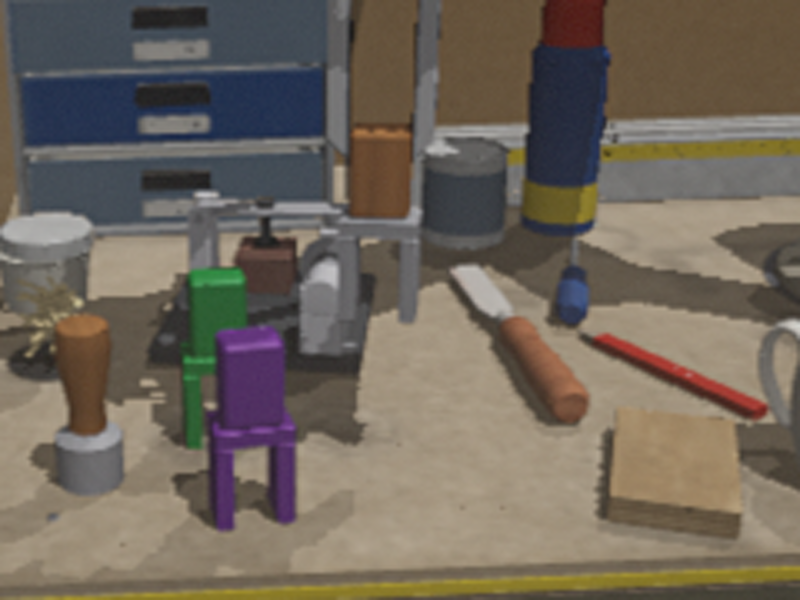

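The fork hangs upright with its prongs along the jig's x axis. Its handle is near (380,170) in the crop and nothing has tilted. Next I move over the bar gap.

{"api": "arm_command", "payload": {"increments": [{"jaw": -1,"roll": 0,"delta_pos": [-30,6.1,0]},{"jaw": -1,"roll": 0,"delta_pos": [-30,6.2,0]},{"jaw": -1,"roll": 0,"delta_pos": [-30,6.1,0]},{"jaw": -1,"roll": 0,"delta_pos": [-30,6.2,0]},{"jaw": -1,"roll": 0,"delta_pos": [-30,6.1,0]},{"jaw": -1,"roll": 0,"delta_pos": [-30,6.2,0]},{"jaw": -1,"roll": 0,"delta_pos": [-27,6,0]},{"jaw": -1,"roll": 0,"delta_pos": [0,0,0]},{"jaw": -1,"roll": 0,"delta_pos": [0,0,0]}]}}

```text
time: 6.98
tool_pos: [0.4669, 0.027, 0.163]
eef_rot: [-2.436, -1.983, -0.001]
force: [0.2, -0.2, -2.4]
grip_width: 0.356
gripper_force: 54.4
```

Run:
```python
from h import *
s=robot.state();t=s["tool_pos"];print(t,s["eef_rot"])
Q=vision.capture("side");P=vision.capture("top");z=t[2]-.068
a=cv2.resize(P["frame"][180:280,280:400],(480,400),interpolation=cv2.INTER_CUBIC)
b=cv2.resize(Q["frame"][130:230,275:355],(320,400),interpolation=cv2.INTER_CUBIC)
cv2.imwrite("pics/s3.png",np.hstack([a,b]))
```

```text
[0.46689902 0.02700619 0.16301847] [-2.43576584e+00 -1.98312540e+00 -1.04555389e-03]
```

View pics/s3.png

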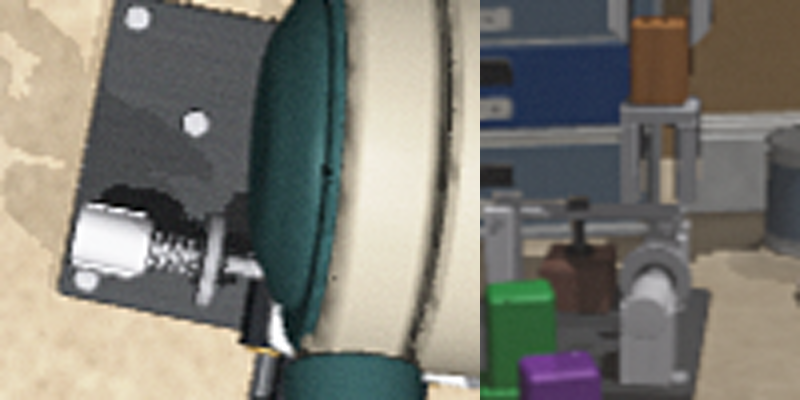

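Run:
```python
from h import *
Q=vision.capture("side")
print(proj(Q,[[.4665,.0247,.055],[.4668,.025,.055],[.4722,.0515,.055],[.4669,.027,.12],[.4665,.0247,.12],[.4765,.0247,.12],[.4665,.0247,.155]]))
```

```text
[[319.54800218 194.04108655]
 [319.44132974 194.08731117]
 [318.52986989 197.96878623]
 [319.78272499 168.91373887]
 [319.83252679 168.63510381]
 [315.68086338 168.77591194]
 [319.99198864 154.39631827]]
```

Fork column 319.6 and collar column 318.4 match the predictions (319.8 and 318.5) to about 1 mm. I'll descend.

{"api": "arm_command", "payload": {"increments": [{"jaw": -1,"roll": 0,"delta_pos": [0,0,12]},{"jaw": -1,"roll": 0,"delta_pos": [0,0,12]},{"jaw": -1,"roll": 0,"delta_pos": [0,0,10]},{"jaw": -1,"roll": 0,"delta_pos": [0,0,6]},{"jaw": -1,"roll": 0,"delta_pos": [0,0,0]}]}}

```text
time: 7.75
tool_pos: [0.4665, 0.0265, 0.1223]
eef_rot: [-2.435, -1.983, 0.001]
force: [0.4, -0.5, -2.1]
grip_width: 0.357
gripper_force: 54.4
```

{"api": "arm_command", "payload": {"increments": [{"jaw": -1,"roll": 0,"delta_pos": [0,0,5]},{"jaw": -1,"roll": 0,"delta_pos": [0,0,5]},{"jaw": -1,"roll": 0,"delta_pos": [0,0,5]},{"jaw": -1,"roll": 0,"delta_pos": [0,0,6]},{"jaw": -1,"roll": 0,"delta_pos": [0,0,6]},{"jaw": -1,"roll": 0,"delta_pos": [0,0,6]},{"jaw": -1,"roll": 0,"delta_pos": [0,0,0]},{"jaw": -1,"roll": 0,"delta_pos": [0,0,0]}]}}

```text
time: 8.75
tool_pos: [0.4671, 0.0265, 0.09]
eef_rot: [2.436, 1.984, 0.0]
force: [0.6, 0.6, -1.7]
grip_width: 0.357
gripper_force: 54.4
```

No contact on the way down. Now I push along +tool x, which is jig +y.

{"api": "arm_command", "payload": {"increments": [{"jaw": -1,"roll": 0,"delta_pos": [3,0,0]},{"jaw": -1,"roll": 0,"delta_pos": [3,0,0]},{"jaw": -1,"roll": 0,"delta_pos": [3,0,0]},{"jaw": -1,"roll": 0,"delta_pos": [3,0,0]},{"jaw": -1,"roll": 0,"delta_pos": [3,0,0]},{"jaw": -1,"roll": 0,"delta_pos": [3,0,0]},{"jaw": -1,"roll": 0,"delta_pos": [0,0,0]},{"jaw": -1,"roll": 0,"delta_pos": [0,0,0]}]}}

```text
time: 9.75
tool_pos: [0.4705, 0.0438, 0.09]
eef_rot: [2.436, 1.984, -0.001]
force: [-1.5, -3.1, -0.2]
grip_width: 0.356
gripper_force: 54.3
```

{"api": "arm_command", "payload": {"increments": [{"jaw": -1,"roll": 0,"delta_pos": [2,0,0]},{"jaw": -1,"roll": 0,"delta_pos": [2,0,0]},{"jaw": -1,"roll": 0,"delta_pos": [2,0,0]},{"jaw": -1,"roll": 0,"delta_pos": [2,0,0]},{"jaw": -1,"roll": 0,"delta_pos": [0,0,0]},{"jaw": -1,"roll": 0,"delta_pos": [0,0,0]},{"jaw": -1,"roll": 0,"delta_pos": [0,0,0]},{"jaw": -1,"roll": 0,"delta_pos": [0,0,0]}]}}

```text
time: 10.75
tool_pos: [0.4722, 0.0519, 0.0899]
eef_rot: [-2.436, -1.984, -0.0]
force: [0.1, -3.0, -1.3]
grip_width: 0.359
gripper_force: 54.3
```

Run:
```python
from h import *
s=robot.state();print(s["tool_pos"],s["force"])
Q=vision.capture("side");P=vision.capture("top")
a=cv2.resize(P["frame"][180:280,280:400],(480,400),interpolation=cv2.INTER_CUBIC)
b=cv2.resize(Q["frame"][130:230,275:355],(320,400),interpolation=cv2.INTER_CUBIC)
cv2.imwrite("pics/s4.png",np.hstack([a,b]))
```

```text
[0.47222118 0.05188888 0.08993861] [ 0.13833564 -2.95277756 -1.27208971]
```

View pics/s4.png

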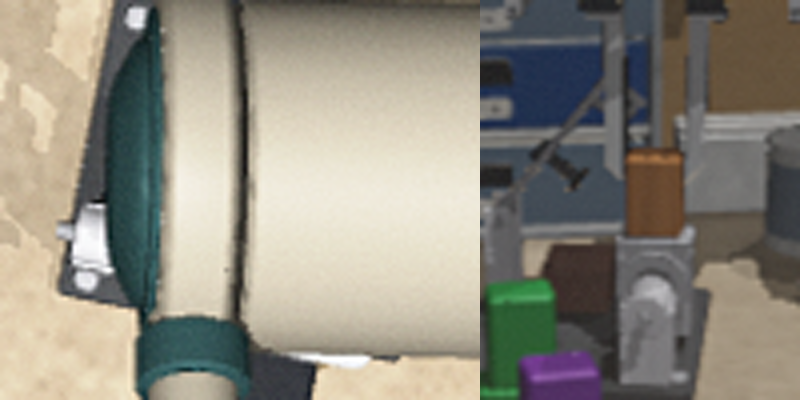

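The side crop shows the strap swung up: it is the diagonal from (515,190) to (600,100). Its hold-down is off the block. I'll back off, then lift.

{"api": "arm_command", "payload": {"increments": [{"jaw": -1,"roll": 0,"delta_pos": [-4,0,0]},{"jaw": -1,"roll": 0,"delta_pos": [-4,0,0]},{"jaw": -1,"roll": 0,"delta_pos": [-4,0,0]},{"jaw": -1,"roll": 0,"delta_pos": [-4,0,0]},{"jaw": -1,"roll": 0,"delta_pos": [-4,0,0]},{"jaw": -1,"roll": 0,"delta_pos": [-3,0,0]},{"jaw": -1,"roll": 0,"delta_pos": [0,0,0]},{"jaw": -1,"roll": 0,"delta_pos": [0,0,0]}]}}

```text
time: 11.85
tool_pos: [0.4676, 0.0295, 0.09]
eef_rot: [-2.436, -1.984, -0.001]
force: [-0.1, 0.3, -1.6]
grip_width: 0.355
gripper_force: 54.4
```

{"api": "arm_command", "payload": {"increments": [{"jaw": -1,"roll": 0,"delta_pos": [0,0,-6]},{"jaw": -1,"roll": 0,"delta_pos": [0,0,-8]},{"jaw": -1,"roll": 0,"delta_pos": [0,0,-10]},{"jaw": -1,"roll": 0,"delta_pos": [0,0,-12]},{"jaw": -1,"roll": 0,"delta_pos": [0,0,-13]},{"jaw": -1,"roll": 0,"delta_pos": [0,0,-13]},{"jaw": -1,"roll": 0,"delta_pos": [0,0,-13]},{"jaw": -1,"roll": 0,"delta_pos": [0,0,-5]},{"jaw": -1,"roll": 0,"delta_pos": [0,0,0]}]}}

```text
time: 12.98
tool_pos: [0.4677, 0.0294, 0.1703]
eef_rot: [2.436, 1.983, 0.001]
force: [0.4, -0.1, -2.1]
grip_width: 0.358
gripper_force: 54.4
```

{"api": "arm_command", "payload": {"increments": [{"jaw": -1,"roll": 0,"delta_pos": [30,-6.1,0]},{"jaw": -1,"roll": 0,"delta_pos": [30,-6.2,0]},{"jaw": -1,"roll": 0,"delta_pos": [30,-6.1,0]},{"jaw": -1,"roll": 0,"delta_pos": [30,-6.2,0]},{"jaw": -1,"roll": 0,"delta_pos": [30,-6.1,0]},{"jaw": -1,"roll": 0,"delta_pos": [30,-9,0]},{"jaw": -1,"roll": 0,"delta_pos": [27,-9,0]},{"jaw": -1,"roll": 0,"delta_pos": [0,0,0]},{"jaw": -1,"roll": 0,"delta_pos": [0,0,0]}]}}

```text
time: 14.1
tool_pos: [0.4614, 0.2412, 0.1694]
eef_rot: [2.436, 1.984, -0.002]
force: [0.2, -0.2, -1.8]
grip_width: 0.356
gripper_force: 54.4
```

Run:
```python
from h import *
s=robot.state();print(s["tool_pos"],s["force"])
Q=vision.capture("side");P=vision.capture("top")
a=cv2.resize(P["frame"][180:280,280:400],(480,400),interpolation=cv2.INTER_CUBIC)
b=cv2.resize(Q["frame"][130:230,285:365],(320,400),interpolation=cv2.INTER_CUBIC)
cv2.imwrite("pics/s5.png",np.hstack([a,b]))
```

```text
[0.46142409 0.24124748 0.16944591] [ 0.1610604  -0.20398807 -1.79507919]
```

View pics/s5.png

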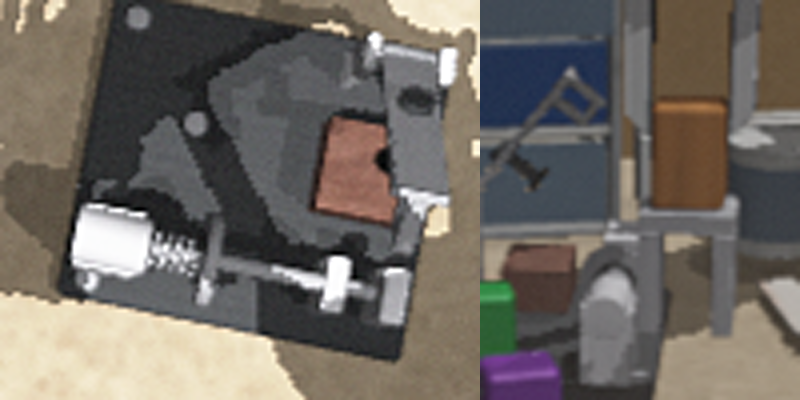

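The strap is up and the bar is home, with the collar at its starting place and the spring extended. The fork is still upright. I'll lower it, slowly near the bench.

{"api": "arm_command", "payload": {"increments": [{"jaw": -1,"roll": 0,"delta_pos": [0,0,20]},{"jaw": -1,"roll": 0,"delta_pos": [0,0,25]},{"jaw": -1,"roll": 0,"delta_pos": [0,0,25]},{"jaw": -1,"roll": 0,"delta_pos": [0,0,15]},{"jaw": -1,"roll": 0,"delta_pos": [0,0,8]},{"jaw": -1,"roll": 0,"delta_pos": [0,0,4]},{"jaw": -1,"roll": 0,"delta_pos": [0,0,1]},{"jaw": -1,"roll": 0,"delta_pos": [0,0,1]},{"jaw": -1,"roll": 0,"delta_pos": [0,0,1]},{"jaw": -1,"roll": 0,"delta_pos": [0,0,0]}]}}

```text
time: 15.45
tool_pos: [0.4618, 0.242, 0.0701]
eef_rot: [2.436, 1.984, 0.001]
force: [0.6, -0.3, -1.9]
grip_width: 0.359
gripper_force: 54.4
```

{"api": "arm_command", "payload": {"increments": [{"jaw": -1,"roll": 0,"delta_pos": [0,0,0.7]},{"jaw": -1,"roll": 0,"delta_pos": [0,0,0.7]},{"jaw": -1,"roll": 0,"delta_pos": [0,0,0.6]},{"jaw": -1,"roll": 0,"delta_pos": [0,0,0]},{"jaw": -1,"roll": 0,"delta_pos": [0,0,0]}]}}

```text
time: 16.08
tool_pos: [0.4618, 0.242, 0.0681]
eef_rot: [-2.436, -1.984, -0.0]
force: [-0.8, 0.5, -0.5]
grip_width: 0.355
gripper_force: 54.4
```

The bench is just taking the weight. I'll release and retreat upward.

{"api": "arm_command", "payload": {"increments": [{"jaw": -0.15,"roll": 0,"delta_pos": [0,0,0.3]},{"jaw": 0.0,"roll": 0,"delta_pos": [0,0,0]},{"jaw": 0.3,"roll": 0,"delta_pos": [0,0,0]},{"jaw": 0.3,"roll": 0,"delta_pos": [0,0,0]},{"jaw": 0.3,"roll": 0,"delta_pos": [0,0,0]},{"jaw": 0.3,"roll": 0,"delta_pos": [0,0,-15]},{"jaw": 0.3,"roll": 0,"delta_pos": [0,0,-25]},{"jaw": 0.3,"roll": 0,"delta_pos": [0,0,-30]},{"jaw": 0.3,"roll": 0,"delta_pos": [0,0,-40]},{"jaw": 0.3,"roll": 0,"delta_pos": [0,0,0]}]}}

```text
time: 17.32
tool_pos: [0.4644, 0.243, 0.182]
eef_rot: [2.434, 1.982, 0.013]
force: [-0.3, -0.3, -0.3]
grip_width: 0.648
gripper_force: 0.0
```

{"api": "arm_command", "payload": {"increments": [{"jaw": 0.3,"roll": 0,"delta_pos": [0,0,0]},{"jaw": 0.3,"roll": 0,"delta_pos": [0,0,0]}]}}

```text
time: 17.58
tool_pos: [0.4608, 0.2416, 0.1766]
eef_rot: [-2.435, -1.983, 0.004]
force: [0.2, 0.5, -0.5]
grip_width: 0.652
gripper_force: 0.0
```

Run:
```python
from h import *
s=robot.state();print(s["tool_pos"],s["force"])
Q=vision.capture("side")
cv2.imwrite("pics/s6.png",cv2.resize(Q["frame"][120:270,260:400],(560,600),interpolation=cv2.INTER_CUBIC))
```

```text
[0.46083697 0.24162778 0.17657682] [ 0.15639927  0.48726007 -0.48026659]
```

View pics/s6.png

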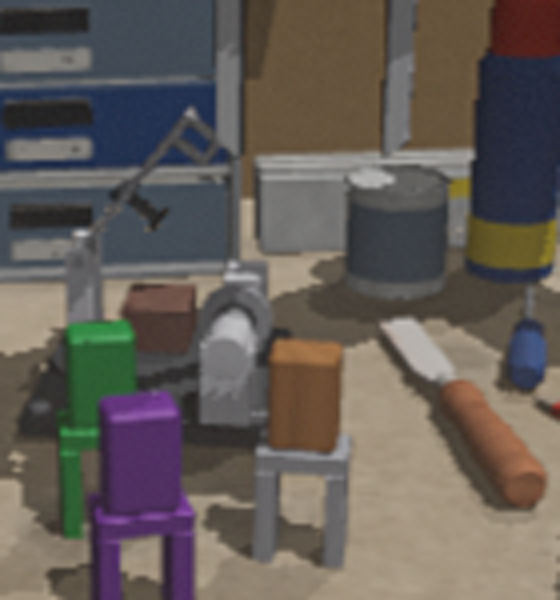

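The fork stands upright at crop (303,450), the strap is up, and the gripper is clear. I'll hand in.

```bash
python3 -c "
from plant import job;print(job.finish_job())"
```

```text
the job is handed in; nothing more can be done
None
```

The job is handed in: the fork pushed the collar back and the strap sprang up. In the last pictures the bar was home, the fork stood upright beside the jig and the gripper was clear; no verdict came back.

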